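# Lock a carved rosette into a quick-release work post

## Robot

A 6-joint arm with a two-finger parallel gripper is mounted at the origin on the work surface. World frame = base frame: x ahead of the robot, y to its left, z up, the work surface at z = 0. Lengths are in mm, angles in rad, forces in N, time in s.
With the tool pointing down it reaches from about 350 to 775 mm from the base axis. Payload 7.3 kg.
Tool frame: the origin (TCP) lies at the very end of the fingers, on their centre line; the grasp point (between the pads) lies 19 mm behind it; z points along the fingers, y is the line along which they close (so a half turn about z gives the same grasp; the last joint's range is limited). The gripper opens to 92 mm and grips with 3 to 60 N. Pads are 19 mm wide; open, the fingers measure 130 mm over their backs; the gripper's body (75 mm by 190 mm) begins 47 mm behind the grasp point.
Start: joints at [-1.324, 0.342, 1.524, -0, 1.275, -0.146], TCP at [200.981, -485.027, 226.741] pointing down, gripper open.
Joint ranges: [-2.53, 2.53], [-0.77, 2.02], [0.04, 2.7], [-1, 4.14], [0.28, 2.66], [-3.11, 3.11]. Speed limits (rad/s): [2.57, 2.57, 3.14, 3.14, 3.14, 3.14].

## Interface

Orientations are given as [roll, pitch, yaw] about the fixed x, y, z axes, in that order (R = Rz(yaw) Ry(pitch) Rx(roll)).
In Python, from plant import get_obs, vision, workorder gives the robot as it stands.
- The arm moves only by the shell command python3 -m pendant 'ROWS' [OPENING]. ROWS is a JSON object of lists of equal length, an entry for each row: "dp": the shift along the tool's x, y, z in m, a list of three; "rotation": the turn, a rotation vector about the tool's x, y, z in rad, a list of three. A call has 1 to 8 rows; each row is the pose to reach, as a shift and turn from the pose commanded when the call began, along the tool's axes at that moment; what a row does not reach only later rows make up. A row lasts 1/8 s, in which the tool goes at most 62.5 mm and 10.7 degrees, less where a joint would pass 70% of its speed; a pose out of reach is approached as far as the arm can. A call with a gripper value outside its range is refused whole. OPENING is the finger opening in m, from 0 to 0.0918, set as the call begins (- or left out, the last holds). The fingers move at their own pace and stop on an object; the grip force is fixed at half the most. Time passes only in rows, so rows that repeat a pose let the fingers close. It gives the time, the measured TCP pose, the force, the opening and the grip force at its end, in the units of the state.
- get_obs(): the state, without advancing time (a new reading comes with each control period).
- vision.capture(name): name is "scene" or "top"; returns a dict with "pixels" (384x512x3 uint8, red, green, blue), "vfov" (degrees; the focal length in pixels is half the picture's height over the tangent of half this angle, whatever the lens; pixels are square), "cx", "cy" (the principal point, pixels), "pose" (4x4, takes a point from camera to world coordinates). Camera axes: x right, y up, looking along -z (the intrinsics and any distortion apply to the point x, -y, -z); pixel columns grow to the right and rows downward; lengths in mm; the calibration is good to about 2 mm. A picture is of the moment at which its call begins. There is no depth.
- workorder.close_job(): hands the job in; it is judged then, once.
The state is a dict: "time": time; "joint_positions": joint angles; "dq": joint speeds; "tau": joint torques, N m; "tool_pos": TCP position; "tcp_rot": TCP orientation; "contact_force": force on the tool from outside, world axes, zero at the start; "moment": the same for the moment, N m; "grip_width": finger opening in mm; "finger_force": force on a finger pad.
Only numpy, scipy, OpenCV 4.12 (cv2) and the standard library are available. Lean on these libraries where they do the work, as an engineer would, in place of code of your own. Each camera call takes 0.05 s, during which the arm holds its last target. There are 200 camera calls.

## Task

Mount the round stone rosette on the quick-release work post: take it from the rack, stand its steel shank in the mouth of the post, then press the post's spring sleeve down by one of its wings so that the shank drops fully home, and let the sleeve spring all the way back up to lock it. Leave the other pieces on the table where they are.

Things in the scene. Friction and masses are not known exactly. Their poses are not given: they have to be found in the camera images.
- post: Fixed quick-release work post of dark steel on a grey 120 x 120 x 12 mm base plate. Origin: centre of the plate's underside, on the bore axis; z up; the sleeve's wings point to its +y and -y. Its top is a 56 mm square steel block, its flat top 75 mm above the table, with a vertical round bore 33 mm across, chamfered 3 mm at the mouth.
- mouth (a point): Centre of the bore's mouth, on the top face of the post, 75 mm above the table.
- jaws (a point): Point on the bore axis 23.5 mm below the mouth, at the tops of two steel jaws (7 mm thick) that slide along the post's x. With the sleeve up they stand 9 mm from the axis: a shank stood in the mouth rests on them, upright, its head 26.5 mm above the mouth, and cannot be forced past. They open as the sleeve goes down; a shank drops past by its own weight once the sleeve is about 11 mm down.
- sleeve (a joint): Travel of the bright steel spring sleeve down the post, m: 0 = fully up (locked), 0.016 = fully down. About 7 N starts it, about 14 N holds it at the bottom; it springs up by itself when let go, closing the jaws into the groove of a shank that is home. If the shank is not home the jaws meet it and the sleeve stays part way down.
- wing_a (a point): Centre of the top face of the sleeve's wing on the post's +y side: a flat bright steel pad 40 x 32 mm (the 32 mm outward), 10 mm thick, 84 mm out from the bore axis, 68 mm above the table with the sleeve up. It moves with the sleeve. A place to press.
- wing_b (a point): The same on the other wing, on the post's -y side. Either wing serves.
- rosette: Loose round carved sandstone rosette on an upright steel shank, 0.4 kg (varies), 76 mm tall. Origin: centre of the shank's foot; z up. Shank 30 mm diameter, 50 mm long, 3 mm chamfer at the foot, a groove 16 mm in diameter from 18 to 28 mm above the foot. It starts in one of the rack's three holes, foot 10 mm above the table, head resting on the rack. Any yaw will do.
- rosette_head (a point): Centre of the rosette's head, a ROUND stone disc 54 mm across and 26 mm high (50 to 76 mm above the foot), at half its height, 63 mm above the foot. With the shank home the head lies flush on the post's block. On top a ring of eight round petals rises 5 mm more. Grip the disc's rim.
- rack: Fixed plywood block 64 x 270 x 60 mm (its x, y, z), origin at the centre of its underside; three vertical holes 37 mm across along its y, at -85, 0 and +85 mm, each holding one stone piece whose head lies on its top. Fingers can pass beside a head along the rack's x.
- square_boss: Bystander in the rack: like the rosette but with a SQUARE stone head 46 x 46 x 26 mm. Origin at the foot of its shank. Leave it.
- oblong_boss: Bystander in the rack: like the rosette but with an OBLONG stone head 58 x 30 x 26 mm. Origin at the foot of its shank. Leave it.
- brush: Bystander: wooden-handled brush, 170 mm, lying between post and rack.
- mug: Bystander: white mug 80 mm across, 95 mm high.
- phone: Bystander: black phone 150 x 73 x 9 mm lying flat, near the robot.
- slate: Bystander: dark slate disc 104 mm across, 10 mm thick.
- tin: Bystander: aluminium tin 72 mm across, 70 mm high.
Not all that is in view belongs to the job. Leave any turquoise look-alike of the rosette alone.

How it is judged:
By the outcome, as a careful person would: the job done as asked, in the order asked, and still so for the second after the job is handed in, with the robot touching nothing.
It also fails if it takes over 64 s, if anything falls off the work surface, if the arm or the gripper's body presses on something with over 40 N, if the wrist force passes 120 N, or if a joint passes its speed limit or range.

## Working session

There is one attempt and no reset: what is moved stays moved. The work goes in short steps, Python scripts to look and compute and a shell command to move; the robot and the scene stay as the last step left them, time stands still between calls to the robot, and variables do not carry over. Pictures are saved under pics/ and viewed, at most 10 in all, crops included, and the job is handed in when it is done.

```bash
ls; mkdir -p pics
python3 - <<'E'
from plant import get_obs, vision
import cv2
for n in("scene","top"):
    d=vision.capture(n); cv2.imwrite(f"pics/{n}0.png",d["pixels"][:,:,::-1])
    print(n,{k:(v.tolist() if hasattr(v,'tolist') else v) for k,v in d.items() if k!="pixels"})
print(get_obs())
E
```

```text
pics
scene {'vfov': 45.6010271320461, 'cx': 262.93469799400054, 'cy': 191.1085495699334, 'pose': [[-0.46381466092042556, -0.7539363370635507, 0.46524827777270356, 1176.562758801], [0.8859122005037285, -0.39823499520171585, 0.23784125293003874, 325.21721758634243], [0.005960982629740264, 0.5224833856228207, 0.8526286286738223, 1251.5267533982574], [0.0, 0.0, 0.0, 1.0]]}
top {'vfov': 42.13405448958787, 'cx': 250.3001837838557, 'cy': 190.0791803080106, 'pose': [[-0.018497379901444604, 0.992100575625001, -0.12407374734940074, 382.2219111293506], [-0.9998069406111217, -0.01917662233074758, -0.004282366380026462, -7.817908005352217], [-0.006627853544741485, 0.12397058118975314, 0.9922637585626436, 1601.2041358327651], [0.0, 0.0, 0.0, 1.0]]}
{'time': 0.1, 'joint_positions': array([-1.32403223e+00,  3.42671777e-01,  1.52490107e+00, -1.64494133e-05,
        1.27539422e+00, -1.45992531e-01]), 'dq': array([ 0.00082486, -0.00140668, -0.00322995, -0.00162336,  0.00024899,
        0.00100339]), 'tau': array([ 1.35800747e-03, -4.32005131e+01, -2.44694227e+01,  7.19212834e-02,
        5.25828637e-02, -5.97526491e-05]), 'tool_pos': array([ 200.86913869, -484.6713822 ,  226.11186371]), 'tcp_rot': array([-3.14023058e+00, -1.84378408e-04,  3.92761303e-01]), 'contact_force': array([-0.5897835 , -0.19555871,  0.15703697]), 'moment': array([-0.00795356, -0.01052547, -0.04178504]), 'finger_force': 0.0, 'grip_width': 91.66706940710905}
```

View pics/scene0.png

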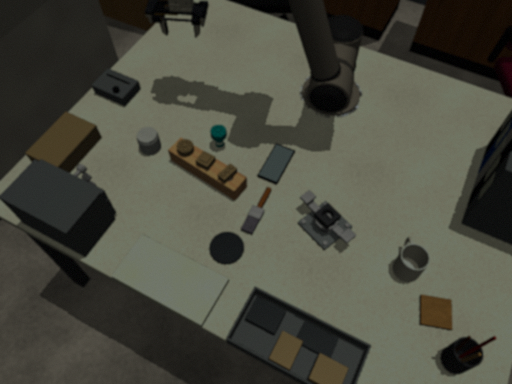

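View pics/top0.png

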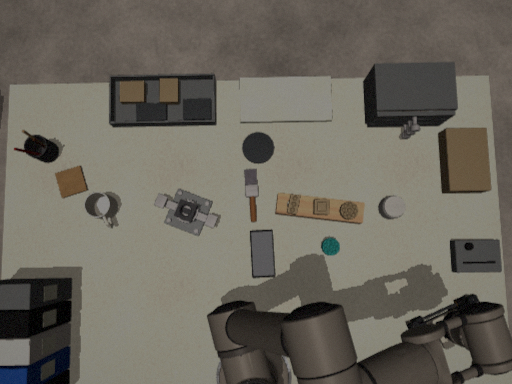

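The candidates for the rosette are:
- Round head in the rack's end hole: scene (185,147), top (348,210).
- Square head: scene (205,159), top (321,206).
- Oblong head: scene (227,172), top (293,204).
- Turquoise look-alike standing on the table: scene (218,133), top (331,246).

I choose the round sandstone head. The post is at scene (326,215), top (187,211). Next, a close crop.

Run:
```python
import cv2,numpy as np
s=cv2.imread("pics/scene0.png");t=cv2.imread("pics/top0.png")
def c(im,x,y,w,h,k): return cv2.convertScaleAbs(cv2.resize(im[y:y+h,x:x+w],None,fx=k,fy=k,interpolation=cv2.INTER_CUBIC),alpha=1.5)
a=np.hstack([c(s,160,120,100,75,4),c(s,285,180,100,75,4)])
b=np.hstack([c(t,270,180,100,75,4),c(t,145,175,100,75,4)])
cv2.imwrite("pics/crop0.png",np.vstack([a,b]))
```

```text
(no output)
```

View pics/crop0.png

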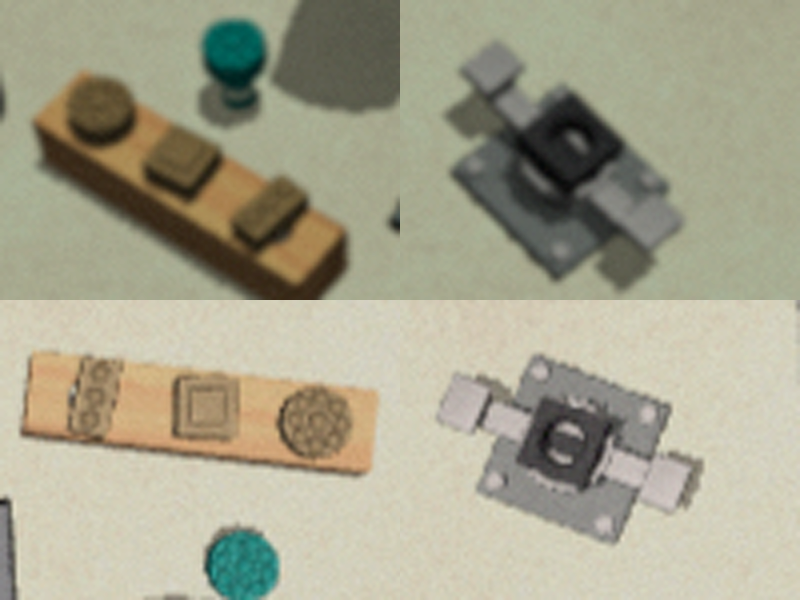

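The crop confirms it: the round stone rosette is at the rack's end hole, scene ≈(185,147), top ≈(349,210). The dark post block is at scene ≈(328,216), top ≈(187,211), with bright wings on either side.

```bash
cat > h.py <<'E'
import cv2,numpy as np
from plant import get_obs,vision
def cap(n,f=None):
    d=vision.capture(n)
    if f: cv2.imwrite(f,d["pixels"][:,:,::-1])
    return d
def ray(d,uv):
    f=192/np.tan(np.radians(d["vfov"]/2)); P=np.array(d["pose"])
    v=P[:3,:3]@np.array([(uv[0]-d["cx"])/f,-(uv[1]-d["cy"])/f,-1.])
    return P[:3,3],v/np.linalg.norm(v)
def proj(d,p):
    f=192/np.tan(np.radians(d["vfov"]/2)); P=np.array(d["pose"])
    q=P[:3,:3].T@(np.array(p)-P[:3,3]); return np.array([d["cx"]-f*q[0]/q[2],d["cy"]+f*q[1]/q[2]])
def plane(d,uv,z):
    o,v=ray(d,uv); return o+v*(z-o[2])/v[2]
def tri(d1,u1,d2,u2):
    (a,v),(b,w)=ray(d1,u1),ray(d2,u2)
    s=np.linalg.lstsq(np.c_[v,-w],b-a,rcond=None)[0]
    p,q=a+v*s[0],b+w*s[1]; return (p+q)/2,np.linalg.norm(p-q)
def blobs(d,roi,fn,amin=20):
    x,y,w,h=roi; im=d["pixels"][y:y+h,x:x+w]
    big=cv2.resize(im,None,fx=4,fy=4,interpolation=cv2.INTER_CUBIC)
    m=fn(cv2.cvtColor(big,cv2.COLOR_RGB2HSV)).astype(np.uint8)
    m=cv2.morphologyEx(m,cv2.MORPH_OPEN,np.ones((5,5)))
    out=[]
    for c in cv2.findContours(m,cv2.RETR_EXTERNAL,cv2.CHAIN_APPROX_NONE)[0]:
        if cv2.contourArea(c)<amin*16: continue
        (cx,cy),(bw,bh),an=cv2.minAreaRect(c); M=cv2.moments(c)
        f=lambda a,b:np.array([(a+.5)/4-.5+x,(b+.5)/4-.5+y])
        out.append(dict(c=f(cx,cy),m=f(M["m10"]/M["m00"],M["m01"]/M["m00"]),s=(bw/4,bh/4),an=an,A=M["m00"]/16,
          box=[f(*p) for p in cv2.boxPoints(cv2.minAreaRect(c))]))
    return sorted(out,key=lambda o:-o["A"]),m,big
E
python3 - <<'E'
from h import *
np.set_printoptions(precision=1,suppress=True)
for n,pts in (("scene",[(185,147),(175,150),(177,157),(210,167),(327,202),(313,217),(308,196),(343,232),(318,230),(290,230)]),("top",[(349,210),(335,204),(321,207),(360,205),(178,205),(196,220),(162,202),(212,220),(175,225),(150,235)])):
    d=cap(n); hsv=cv2.cvtColor(d["pixels"],cv2.COLOR_RGB2HSV)
    print(n,[(p,hsv[p[1],p[0]].tolist()) for p in pts])
E
```

```text
scene [((185, 147), [19, 115, 62]), ((175, 150), [18, 131, 107]), ((177, 157), [17, 142, 45]), ((210, 167), [17, 133, 67]), ((327, 202), [33, 34, 82]), ((313, 217), [75, 16, 32]), ((308, 196), [30, 9, 85]), ((343, 232), [36, 15, 83]), ((318, 230), [90, 16, 31]), ((290, 230), [35, 38, 115])]
top [((349, 210), [18, 93, 107]), ((335, 204), [19, 97, 139]), ((321, 207), [16, 85, 117]), ((360, 205), [17, 99, 141]), ((178, 205), [12, 21, 62]), ((196, 220), [20, 10, 78]), ((162, 202), [9, 20, 130]), ((212, 220), [12, 19, 133]), ((175, 225), [15, 11, 93]), ((150, 235), [28, 28, 139])]
```

Run:
```python
from h import *
np.set_printoptions(precision=1,suppress=True)
S,T=cap("scene"),cap("top")
V=lambda h:h[...,2].astype(int); Sa=lambda h:h[...,1].astype(int)
J={"rosS":(S,(170,134,30,26),lambda h:V(h)<84),
"rosT":(T,(334,196,30,28),lambda h:V(h)<124),
"wingS":(S,(296,185,64,62),lambda h:(V(h)>70)&(V(h)<100)&(Sa(h)<21)),
"wingT":(T,(150,190,74,45),lambda h:(V(h)>112)&(Sa(h)<26)),
"blkT":(T,(170,195,35,35),lambda h:V(h)<72),
"blkS":(S,(308,195,40,40),lambda h:V(h)<36)}
ims=[]
for k,(d,r,f) in J.items():
    b,m,big=blobs(d,r,f)
    for o in b[:4]: print(k,"c",o["c"],"m",o["m"],"s",np.array(o["s"]),"an %.0f A %.0f"%(o["an"],o["A"]))
    v=big.copy(); v[m>0]=v[m>0]//2+np.array([127,0,0],np.uint8)
    ims.append(cv2.resize(v[:,:,::-1],(260,260)))
cv2.imwrite("pics/masks.png",np.vstack([np.hstack(ims[:3]),np.hstack(ims[3:])]))
```

```text
rosS c [181.8 149.2] m [182.8 149.8] s [20.2 24.2] an 90 A 313
rosT c [348.  210.4] m [348.1 210.3] s [19.  19.3] an 74 A 282
rosT c [347.3 221.7] m [346.7 221.5] s [27.8  3. ] an 7 A 60
wingS c [343.  230.8] m [343.5 232.4] s [23.4 11.9] an 41 A 189
wingS c [307.6 196.5] m [307.5 196.3] s [ 9.3 11.7] an 52 A 88
wingS c [314.3 206. ] m [314.1 206.5] s [9.4 7.4] an 43 A 53
wingT c [205.4 219. ] m [207.1 219.2] s [20.7 12.5] an 16 A 172
wingT c [159.8 200.6] m [160.  200.6] s [ 9.8 12.7] an 22 A 107
wingT c [171.  205.3] m [171.1 205. ] s [10.1  7.8] an 22 A 64
blkT c [187.6 209.6] m [186.5 210. ] s [23.1 21.9] an 24 A 371
blkS c [323.  218.5] m [324.9 218.4] s [25.6 27.8] an 44 A 459
```

View pics/masks.png

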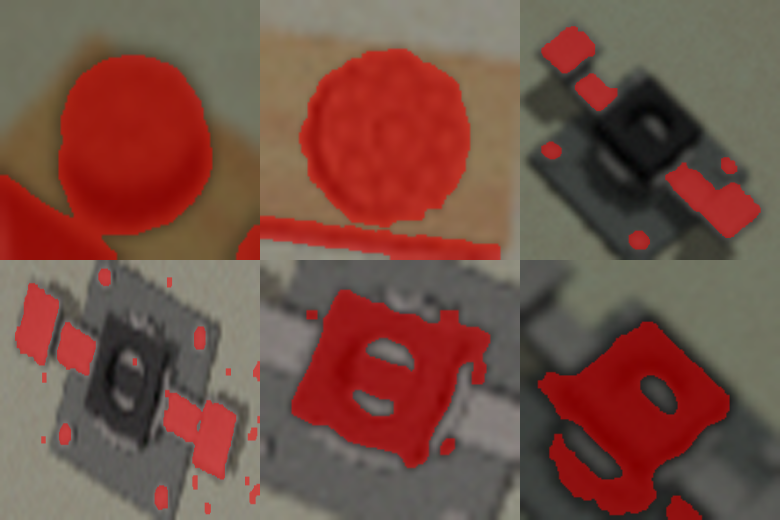

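The masks show the rosette clean at scene (185,148), top (348,210.4). Both wings are clean too, except that one is joined to its arm. I'll split that with an opening and triangulate.

Run:
```python
from h import *
np.set_printoptions(precision=1,suppress=True)
S,T=cap("scene"),cap("top")
V=lambda h:h[...,2].astype(int); Sa=lambda h:h[...,1].astype(int)
op=lambda m,k:cv2.morphologyEx(m.astype(np.uint8),cv2.MORPH_OPEN,cv2.getStructuringElement(cv2.MORPH_ELLIPSE,(k,k)))
def go(d,r,f,n):
    b,_,_=blobs(d,r,f); 
    for o in b[:n]: print("  ",o["c"],o["m"],np.array(o["s"]),"%.0f"%o["an"])
    return b[:n]
wS=go(S,(296,185,64,62),lambda h:op((V(h)>70)&(V(h)<100)&(Sa(h)<21),33),2)
wT=go(T,(150,190,74,45),lambda h:op((V(h)>112)&(Sa(h)<26),35),2)
rS=go(S,(170,134,30,26),lambda h:op(V(h)<84,45),1)
rT=go(T,(334,196,30,28),lambda h:op(V(h)<124,45),1)
wS.sort(key=lambda o:o["m"][0]); wT.sort(key=lambda o:o["m"][0])
W=[tri(S,a["m"],T,b["m"]) for a,b in zip(wS,wT)]
for w in W: print("wing",w)
print("mid",(W[0][0]+W[1][0])/2,"dist",np.linalg.norm(W[0][0]-W[1][0]), "top-plane",[plane(T,b["m"],68) for b in wT],[plane(S,b["m"],68) for b in wS])
d=W[1][0]-W[0][0]; print("wing line angle deg",np.degrees(np.arctan2(d[1],d[0])))
for a in((185.1,148.0),rS[0]["c"],rS[0]["m"]): print("ros",tri(S,a,T,rT[0]["m"]),plane(S,a,74))
print(plane(T,rT[0]["m"],86),plane(T,rT[0]["m"],74))
# rack orientation: other pieces' tops in T
print("oblong,square on z=86",plane(T,(293.5,204.5),86),plane(T,(321.3,206.7),86))
```

```text
[346.7 234.1] [346.7 234.4] [11.2 11.7] 56
   [307.6 196.3] [307.5 196.3] [ 8.6 10.6] 54
   [210.5 220.4] [210.4 220.4] [ 9.2 12.2] 25
   [160.1 200.6] [160.2 200.6] [ 8.9 11.7] 23
   [185.2 148. ] [184.9 148.1] [17.8 17.2] 90
   [348.2 210.3] [348.1 210.3] [18.  19.2] 63
wing (array([552.8, 198.1, 234. ]), np.float64(109.0715094095975))
wing (array([479. , 203.4, -91.9]), np.float64(135.3035592721857))
mid [515.9 200.8  71.1] dist 334.181423930286 top-plane [array([546.4, 278.4,  68. ]), array([482.3, 123.3,  68. ])] [array([484.3, 122.7,  68. ]), array([547.4, 275.9,  68. ])]
wing line angle deg 175.91339290147002
ros (array([ 505.1, -300.8,   70.7]), np.float64(0.022943357999672155)) [ 507. -299.   74.]
ros (array([ 505. , -300.6,   70.8]), np.float64(0.49449802422689587)) [ 506.8 -298.6   74. ]
ros (array([ 505.3, -301.2,   70.1]), np.float64(0.6444392483493575)) [ 507.6 -299.5   74. ]
[ 503.9 -297.9   86. ] [ 504.9 -300.2   74. ]
oblong,square on z=86 [ 524.8 -132.2   86. ] [ 516.5 -216.7   86. ]
```

```bash
cat > plan.py <<'E'
import sys,numpy as np
from scipy.spatial.transform import Rotation as R
from plant import get_obs
x,y,z,psi=map(float,sys.argv[1:5])
o=get_obs(); A=R.from_euler("xyz",o["tcp_rot"]); B=R.from_euler("xyz",[np.pi,0,psi])
np.set_printoptions(precision=4,suppress=True)
print("t",o["time"],"pos",o["tool_pos"],"rot",o["tcp_rot"],"F",o["contact_force"],"w",o["grip_width"],o["finger_force"])
print("dp",A.inv().apply(np.array([x,y,z])-o["tool_pos"])/1000,"rot",(A.inv()*B).as_rotvec())
E
python3 plan.py 505.5 -300 160 1.428
```

```text
t 0.4 pos [ 200.9774 -484.9831  226.6673] rot [-3.1415 -0.      0.3928] F [ 0.7782  0.5601 -0.1479] w 91.90311143914249 0.0
dp [ 0.3521 -0.0543  0.0667] rot [-0.0001 -0.0001 -1.0352]
```

```bash
python3 -m pendant '{"dp":[[0.05,-0.008,0],[0.1,-0.016,0.005],[0.15,-0.024,0.015],[0.2,-0.031,0.03],[0.25,-0.039,0.04],[0.3,-0.047,0.055],[0.352,-0.0543,0.0667],[0.352,-0.0543,0.0667]],"rotation":[[0,0,-0.15],[0,0,-0.3],[0,0,-0.45],[0,0,-0.6],[0,0,-0.75],[0,0,-0.9],[0,0,-1.035],[0,0,-1.035]]}' 0.0918
python3 plan.py 505.5 -300 100 1.428
python3 -c "
from h import *
np.set_printoptions(precision=1,suppress=True)
S=cap('scene','pics/s1.png');T=cap('top','pics/t1.png')
k=lambda d,x,y:cv2.convertScaleAbs(cv2.resize(d['pixels'][y:y+60,x:x+60,::-1],(400,400),interpolation=cv2.INTER_CUBIC),alpha=1.5)
cv2.imwrite('pics/c1.png',np.hstack([k(S,155,110),k(T,320,180)]))
p=get_obs()['tool_pos'];print(proj(S,p)-[155,110],proj(T,p)-[320,180])"
```

```text
time: 1.4
tool_pos: [507.4, -297.5, 158.6]
tcp_rot: [-3.14, -0.001, 1.433]
contact_force: [-0.3, -0.2, -0.3]
grip_width: 91.7
finger_force: 0.0
t 1.4 pos [ 507.3687 -297.5214  158.6253] rot [-3.1403 -0.0014  1.4331] F [-0.2549 -0.1529 -0.3064] w 91.72840433963225 0.0
dp [-0.0028 -0.0014  0.0586] rot [-0.0013 -0.0014  0.0051]
[26.2 20.6] [33.6 27.7]
```

View pics/c1.png

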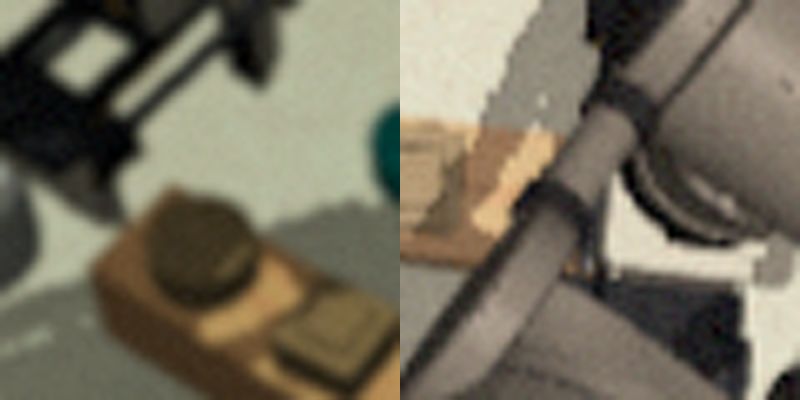

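The crop shows both open fingers straddling the round head: tips near scene (170,142) and (194,123), head below at (185,148). Descending.

```bash
python3 -m pendant '{"dp":[[0,0,0.015],[0,0,0.03],[0,0,0.045],[0,0,0.06],[0,0,0.06],[0,0,0.06],[0,0,0.06]],"rotation":[[0,0,0],[0,0,0],[0,0,0],[0,0,0],[0,0,0],[0,0,0],[0,0,0]]}'
python3 plan.py 505.5 -300 66 1.428
```

```text
time: 2.38
tool_pos: [505.8, -300.4, 100.7]
tcp_rot: [3.14, 0.001, 1.428]
contact_force: [-0.1, -0.3, 0.1]
grip_width: 91.8
finger_force: 0.0
t 2.375 pos [ 505.7806 -300.3664  100.6705] rot [3.1404 0.0007 1.4279] F [-0.0982 -0.2724  0.0668] w 91.7721937342225 0.0
dp [ 0.0003 -0.0004  0.0347] rot [ 0.0012  0.0007 -0.0001]
```

```bash
python3 -m pendant '{"dp":[[0,0,0.01],[0,0,0.02],[0,0,0.028],[0,0,0.0345],[0,0,0.0345],[0,0,0.0345]],"rotation":[[0,0,0],[0,0,0],[0,0,0],[0,0,0],[0,0,0],[0,0,0]]}'
python3 -m pendant '{"dp":[[0,0,0],[0,0,0],[0,0,0],[0,0,0],[0,0,0],[0,0,0],[0,0,0],[0,0,0]],"rotation":[[0,0,0],[0,0,0],[0,0,0],[0,0,0],[0,0,0],[0,0,0],[0,0,0],[0,0,0]]}' 0.045
python3 plan.py 505.5 -300 66 1.428
```

```text
time: 3.12
tool_pos: [505.5, -300.3, 65.7]
tcp_rot: [3.141, 0.0, 1.428]
contact_force: [0.1, 0.3, 0.7]
grip_width: 92.0
finger_force: 0.0
time: 4.12
tool_pos: [505.3, -300.1, 65.6]
tcp_rot: [-3.142, 0.0, 1.428]
contact_force: [-0.3, 1.3, 1.1]
grip_width: 53.7
finger_force: 30.0
t 4.125 pos [ 505.339  -300.1283   65.5536] rot [-3.1415  0.      1.4278] F [-0.3057  1.3134  1.1275] w 53.73576577458074 30.000156462192535
dp [ 0.0001  0.0001 -0.0004] rot [-0.0001  0.     -0.0002]
```

```bash
python3 -m pendant '{"dp":[[0,0,-0.01],[0,0,-0.03],[0,0,-0.055],[0,0,-0.08],[0,0,-0.105],[0,0,-0.13],[0,0,-0.13],[0,0,-0.13]],"rotation":[[0,0,0],[0,0,0],[0,0,0],[0,0,0],[0,0,0],[0,0,0],[0,0,0],[0,0,0]]}'
python3 plan.py 515 200.3 195 1.178
```

```text
time: 5.12
tool_pos: [504.9, -299.7, 194.4]
tcp_rot: [-3.14, -0.001, 1.428]
contact_force: [-0.3, 0.3, -3.8]
grip_width: 53.4
finger_force: 30.0
t 5.125 pos [ 504.8682 -299.7249  194.4414] rot [-3.14   -0.0008  1.4278] F [-0.2778  0.3443 -3.8298] w 53.36861609674583 29.999296367168427
dp [ 0.4964 -0.0612 -0.0001] rot [-0.0016 -0.0006  0.2498]
```

```bash
python3 -m pendant '{"dp":[[0.02,-0.002,0],[0.06,-0.007,0],[0.11,-0.014,0],[0.16,-0.02,0],[0.21,-0.026,0],[0.26,-0.032,0],[0.3,-0.037,0],[0.33,-0.041,0]],"rotation":[[0,0,0.01],[0,0,0.03],[0,0,0.06],[0,0,0.09],[0,0,0.12],[0,0,0.15],[0,0,0.18],[0,0,0.2]]}'
python3 -m pendant '{"dp":[[0,0,0],[0,0,0]],"rotation":[[0,0,0],[0,0,0]]}'
python3 plan.py 515 200.3 185 1.178
```

```text
time: 6.12
tool_pos: [510.9, 34.2, 194.1]
tcp_rot: [-3.139, 0.001, 1.228]
contact_force: [-0.4, -0.3, -3.2]
grip_width: 53.4
finger_force: 30.0
time: 6.38
tool_pos: [511.4, 32.0, 194.6]
tcp_rot: [-3.14, 0.001, 1.228]
contact_force: [-0.3, -0.4, -3.8]
grip_width: 53.4
finger_force: 30.0
t 6.375 pos [511.422   31.9789 194.634 ] rot [-3.1402  0.0009  1.2282] F [-0.2991 -0.3517 -3.7895] w 53.40985525110802 29.999345541000366
dp [ 0.1598 -0.0532  0.0096] rot [-0.0014  0.001   0.0502]
```

```bash
python3 -m pendant '{"dp":[[0.02,-0.007,0],[0.05,-0.017,0],[0.08,-0.027,0],[0.11,-0.037,0],[0.135,-0.045,0],[0.15,-0.05,0],[0.1598,-0.0532,0],[0.1598,-0.0532,0]],"rotation":[[0,0,0.01],[0,0,0.02],[0,0,0.03],[0,0,0.04],[0,0,0.05],[0,0,0.05],[0,0,0.05],[0,0,0.05]]}'
python3 -m pendant '{"dp":[[0,0,0.01],[0,0,0.02],[0,0,0.03],[0,0,0.04],[0,0,0.04]],"rotation":[[0,0,0],[0,0,0],[0,0,0],[0,0,0],[0,0,0]]}'
python3 plan.py 515 200.3 140 1.178
python3 -c "
from h import *
np.set_printoptions(precision=1,suppress=True)
S=cap('scene','pics/s2.png');T=cap('top','pics/t2.png')
k=lambda d,x,y:cv2.convertScaleAbs(cv2.resize(d['pixels'][y:y+60,x:x+60,::-1],(400,400),interpolation=cv2.INTER_CUBIC),alpha=1.6)
cv2.imwrite('pics/c2.png',np.hstack([k(S,295,180),k(T,155,180)]))
p=get_obs()['tool_pos'];print(proj(S,p)-[295,180],proj(T,p)-[155,180],proj(S,p-[0,0,56])-[295,180],proj(S,[515,200.3,75])-[295,180])"
```

```text
time: 7.38
tool_pos: [515.6, 200.5, 195.3]
tcp_rot: [-3.142, 0.0, 1.178]
contact_force: [0.2, -0.3, -3.7]
grip_width: 53.5
finger_force: 30.0
time: 8.0
tool_pos: [514.9, 200.5, 154.4]
tcp_rot: [-3.14, 0.001, 1.178]
contact_force: [-1.4, 0.1, -2.8]
grip_width: 53.4
finger_force: 30.0
t 8.0 pos [514.9241 200.5032 154.3722] rot [-3.1399  0.0014  1.1777] F [-1.3547  0.0933 -2.7787] w 53.403564667409306 29.99921053647995
dp [-0.0001  0.0002  0.0144] rot [-0.0017  0.0014 -0.0003]
[36.1 20. ] [26.2 27.5] [33.5 29.8] [32.4 33.7]
```

View pics/c2.png

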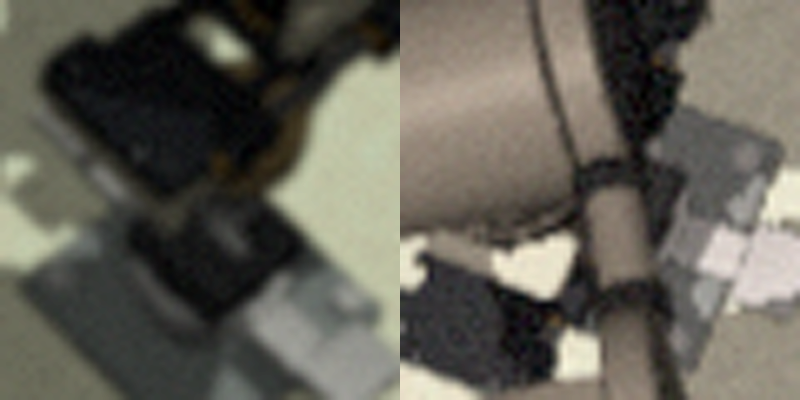

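The gripper hides the rosette in both views: head behind the body at scene ≈(328,205), mouth at about (330,214). The position agrees with the projections. I'll lower it slowly, watching the force.

```bash
python3 -m pendant '{"dp":[[0,0,0.006],[0,0,0.012],[0,0,0.018],[0,0,0.022],[0,0,0.025],[0,0,0.025]],"rotation":[[0,0,0],[0,0,0],[0,0,0],[0,0,0],[0,0,0],[0,0,0]]}'
python3 -m pendant '{"dp":[[0,0,0.002],[0,0,0.004],[0,0,0.006],[0,0,0.006]],"rotation":[[0,0,0],[0,0,0],[0,0,0],[0,0,0]]}'
python3 plan.py 515 200.3 110 1.178
```

```text
time: 8.85
tool_pos: [515.4, 200.7, 130.3]
tcp_rot: [-3.141, 0.0, 1.178]
contact_force: [-0.5, -0.4, -3.0]
grip_width: 53.6
finger_force: 30.0
time: 9.35
tool_pos: [515.4, 200.7, 124.3]
tcp_rot: [-3.141, 0.0, 1.178]
contact_force: [0.0, -0.3, -4.0]
grip_width: 53.4
finger_force: 30.0
t 9.35 pos [515.3653 200.7199 124.3166] rot [-3.1414  0.0003  1.1778] F [ 0.0497 -0.3355 -4.0495] w 53.37372321195929 29.999288320541382
dp [-0.0005 -0.0002  0.0143] rot [-0.0002  0.0003 -0.0002]
```

```bash
python3 -m pendant '{"dp":[[0,0,0.003],[0,0,0.006],[0,0,0.009],[0,0,0.012],[0,0,0.014],[0,0,0.0155],[0,0,0.0155]],"rotation":[[0,0,0],[0,0,0],[0,0,0],[0,0,0],[0,0,0],[0,0,0],[0,0,0]]}'
python3 -m pendant '{"dp":[[0,0,0.001],[0,0,0.0015],[0,0,0.002],[0,0,0.002]],"rotation":[[0,0,0],[0,0,0],[0,0,0],[0,0,0]]}'
python3 plan.py 515 200.3 107 1.178
```

```text
time: 10.22
tool_pos: [515.4, 200.7, 108.9]
tcp_rot: [-3.141, 0.0, 1.178]
contact_force: [-0.8, 0.2, -2.6]
grip_width: 53.6
finger_force: 30.0
time: 10.72
tool_pos: [515.5, 200.7, 107.1]
tcp_rot: [3.141, -0.0, 1.178]
contact_force: [-1.3, 0.6, -1.8]
grip_width: 53.5
finger_force: 30.0
t 10.725 pos [515.5084 200.7445 107.0555] rot [ 3.1414 -0.      1.1778] F [-1.2641  0.6426 -1.7564] w 53.51374912225858 29.99939650297165
dp [-0.0006 -0.0003  0.0001] rot [ 0.0002 -0.     -0.0002]
```

```bash
python3 -m pendant '{"dp":[[0,0,0.0007],[0,0,0.001],[0,0,0.001]],"rotation":[[0,0,0],[0,0,0],[0,0,0]]}'
python3 -m pendant '{"dp":[[0,0,0],[0,0,0],[0,0,0],[0,0,0],[0,0,0],[0,0,0]],"rotation":[[0,0,0],[0,0,0],[0,0,0],[0,0,0],[0,0,0],[0,0,0]]}' 0.0918
python3 -m pendant '{"dp":[[0,0,-0.005],[0,0,-0.015],[0,0,-0.03],[0,0,-0.05],[0,0,-0.07],[0,0,-0.09],[0,0,-0.09],[0,0,-0.09]],"rotation":[[0,0,0],[0,0,0],[0,0,0],[0,0,0],[0,0,0],[0,0,0],[0,0,0],[0,0,0]]}'
python3 plan.py 480.5 117.5 180 1.178
```

```text
time: 11.1
tool_pos: [515.7, 200.9, 106.9]
tcp_rot: [3.141, -0.001, 1.178]
contact_force: [-3.3, -0.1, 4.9]
grip_width: 53.4
finger_force: 30.0
time: 11.85
tool_pos: [515.5, 200.7, 105.9]
tcp_rot: [3.142, 0.0, 1.178]
contact_force: [0.2, 0.1, -0.0]
grip_width: 91.6
finger_force: 0.0
time: 12.85
tool_pos: [515.2, 200.6, 195.7]
tcp_rot: [-3.141, 0.0, 1.178]
contact_force: [0.3, -0.2, -0.1]
grip_width: 91.6
finger_force: 0.0
t 12.85 pos [515.1533 200.625  195.7296] rot [-3.1413  0.0004  1.1778] F [ 0.3267 -0.17   -0.0829] w 91.62127548229363 0.0
dp [-0.0901 -0.0002  0.0158] rot [-0.0003  0.0004 -0.0002]
```

```bash
python3 -m pendant '{"dp":[[-0.015,0,0],[-0.035,0,0],[-0.055,0,0],[-0.075,0,0],[-0.089,0,0],[-0.089,0,0],[-0.089,0,0.03],[-0.089,0,0.06]],"rotation":[[0,0,0],[0,0,0],[0,0,0],[0,0,0],[0,0,0],[0,0,0],[0,0,0],[0,0,0]]}' 0.0
python3 -m pendant '{"dp":[[0,0,0.02],[0,0,0.04],[0,0,0.05],[0,0,0.05],[0,0,0.05]],"rotation":[[0,0,0],[0,0,0],[0,0,0],[0,0,0],[0,0,0]]}'
python3 plan.py 481.1 118.3 68 1.178
python3 -c "
from h import *
S=cap('scene','pics/s3.png');T=cap('top','pics/t3.png')
k=lambda d,x,y:cv2.convertScaleAbs(cv2.resize(d['pixels'][y:y+60,x:x+60,::-1],(400,400),interpolation=cv2.INTER_CUBIC),alpha=1.6)
cv2.imwrite('pics/c3.png',np.hstack([k(S,290,180),k(T,165,180)]))"
```

```text
time: 13.85
tool_pos: [482.0, 118.9, 135.6]
tcp_rot: [3.14, -0.001, 1.178]
contact_force: [0.0, 0.0, -0.5]
grip_width: 16.4
finger_force: 0.0
time: 14.48
tool_pos: [482.0, 118.7, 86.7]
tcp_rot: [3.14, -0.001, 1.178]
contact_force: [-0.9, 0.4, 0.5]
grip_width: 0.5
finger_force: 0.0
t 14.475 pos [481.953  118.6739  86.6578] rot [ 3.1404 -0.0006  1.1779] F [-0.8929  0.384   0.4627] w 0.5308303682622356 0.0
dp [-0.0007 -0.0007  0.0187] rot [ 0.0012 -0.0006 -0.0001]
```

View pics/c3.png

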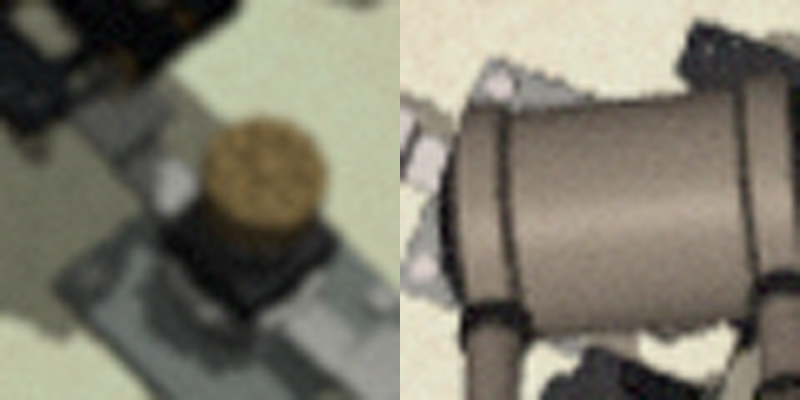

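The rosette stands upright in the mouth at scene (330,207), with the closed fingers over wing_b at (307,196). Pressing.

```bash
python3 -m pendant '{"dp":[[0,0,0.006],[0,0,0.012],[0,0,0.017],[0,0,0.021],[0,0,0.024],[0,0,0.024]],"rotation":[[0,0,0],[0,0,0],[0,0,0],[0,0,0],[0,0,0],[0,0,0]]}'
python3 -m pendant '{"dp":[[0,0,0.003],[0,0,0.006],[0,0,0.0085],[0,0,0.0095],[0,0,0.0095],[0,0,0.0095]],"rotation":[[0,0,0],[0,0,0],[0,0,0],[0,0,0],[0,0,0],[0,0,0]]}'
```

```text
time: 15.32
tool_pos: [481.2, 118.5, 62.3]
tcp_rot: [-3.141, 0.0, 1.178]
contact_force: [-2.1, 0.1, 7.9]
grip_width: 0.6
finger_force: 3.7
time: 16.08
tool_pos: [481.3, 118.4, 53.4]
tcp_rot: [3.141, 0.0, 1.178]
contact_force: [-3.8, -1.7, 12.8]
grip_width: 0.6
finger_force: 6.6
```

```bash
python3 -m pendant '{"dp":[[0,0,0],[0,0,0]],"rotation":[[0,0,0],[0,0,0]]}'; python3 -c "
from h import *
S=cap('scene','pics/s4.png')
k=lambda d,x,y:cv2.convertScaleAbs(cv2.resize(d['pixels'][y:y+60,x:x+60,::-1],(400,400),interpolation=cv2.INTER_CUBIC),alpha=1.6)
cv2.imwrite('pics/c4.png',k(S,290,180))
for z in(88,114.5):print(proj(S,[515.3,200.5,z]))"
```

```text
time: 16.32
tool_pos: [481.3, 118.4, 53.5]
tcp_rot: [3.141, 0.0, 1.178]
contact_force: [-4.3, -0.8, 13.8]
grip_width: 0.8
finger_force: 6.6
[327.96626705 211.62225097]
[329.14589959 207.13761477]
```

View pics/c4.png

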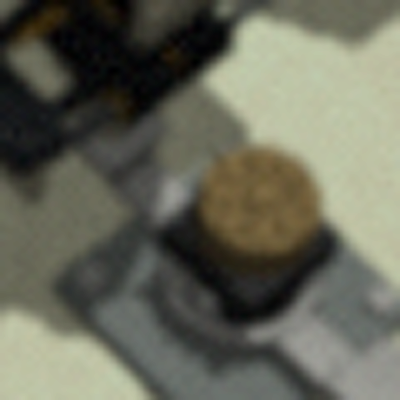

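The head has dropped: its top centre moved from crop row 180 to 205, about 4 px, which matches the 26.5 mm predicted. It is now flush on the block, so I release the sleeve smoothly and back away.

```bash
python3 -m pendant '{"dp":[[0,0,-0.003],[0,0,-0.006],[0,0,-0.01],[0,0,-0.014],[0,0,-0.018],[0,0,-0.025],[0,0,-0.04],[0,0,-0.06]],"rotation":[[0,0,0],[0,0,0],[0,0,0],[0,0,0],[0,0,0],[0,0,0],[0,0,0],[0,0,0]]}'
python3 -m pendant '{"dp":[[0,0,-0.03],[0,0,-0.06],[0,0,-0.09],[-0.04,0,-0.1],[-0.09,0,-0.1],[-0.14,0,-0.1],[-0.18,0,-0.1],[-0.18,0,-0.1]],"rotation":[[0,0,0],[0,0,0],[0,0,0],[0,0,0],[0,0,0],[0,0,0],[0,0,0],[0,0,0]]}'
python3 -c "
from h import *
np.set_printoptions(precision=1,suppress=True)
S=cap('scene','pics/s5.png');T=cap('top','pics/t5.png')
k=lambda d,x,y:cv2.convertScaleAbs(cv2.resize(d['pixels'][y:y+60,x:x+60,::-1],(400,400),interpolation=cv2.INTER_CUBIC),alpha=1.6)
cv2.imwrite('pics/c5.png',np.hstack([k(S,290,180),k(T,155,180)]))
V=lambda h:h[...,2].astype(int); Sa=lambda h:h[...,1].astype(int)
op=lambda m,q:cv2.morphologyEx(m.astype(np.uint8),cv2.MORPH_OPEN,cv2.getStructuringElement(cv2.MORPH_ELLIPSE,(q,q)))
print([b['m'] for b in blobs(S,(296,185,64,62),lambda h:op((V(h)>70)&(V(h)<100)&(Sa(h)<21),33))[0]])
for z in(68,60):print(z,proj(S,[547,277,z]),proj(S,[483.3,123,z]))"
```

```text
time: 17.38
tool_pos: [481.3, 118.5, 113.3]
tcp_rot: [-3.141, 0.0, 1.178]
contact_force: [-0.7, -1.3, -0.5]
grip_width: 0.6
finger_force: 0.0
time: 18.38
tool_pos: [411.8, -49.6, 213.4]
tcp_rot: [3.14, 0.0, 1.174]
contact_force: [0.7, 0.0, 0.1]
grip_width: 0.1
finger_force: 0.0
[array([346. , 233.7]), array([307.6, 196.6])]
68 [347.2 234.4] [307.7 196.1]
60 [346.7 235.6] [307.5 197.5]
```

View pics/c5.png

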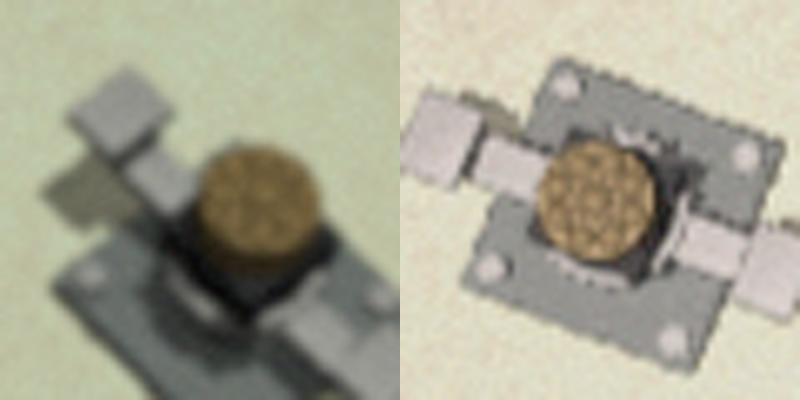

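The rosette sits flush on the block at scene ≈(328,211). The wings are back at their original pixels, (307.6,196.6) and (346.0,233.7), so the sleeve is up. The arm is clear.

```bash
python3 -c "
from plant import workorder
print(workorder.close_job())"
```

```text
the job is handed in; nothing more can be done
None
```

The rosette is home in the post, its head flush on the block; the sleeve has sprung back up, the arm is clear, and I handed the job in at about 18.5 s (the hand-in gave no verdict).

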